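# Screw a hose-barb elbow into a clamped air manifold and clock it to the mark

## Robot

A 7-joint arm with a two-finger parallel gripper is mounted at the origin on the work surface. World frame = base frame: x ahead of the robot, y to its left, z up, the work surface at z = 0. Lengths are in m, angles in rad, forces in N, time in s.
With the tool pointing down it reaches from about 0.35 to 0.9 m from the base axis. Payload 8.1 kg.
Tool frame: the origin (TCP) lies at the very end of the fingers, on their centre line; the grasp point (between the pads) lies 19 mm behind it (arm.tcp_to_grasp is the z of the grasp point in the tool frame, in m); z points along the fingers, y is the line along which they close (so a half turn about z gives the same grasp; the last joint's range is limited). The gripper opens to 92 mm and grips with 3 to 60 N. Pads are 19 mm wide; open, the fingers measure 130 mm over their backs; the gripper's body (75 mm by 190 mm) begins 47 mm behind the grasp point.
Start: joints at [1.219, 0.434, 0.025, 1.573, -0.012, 1.134, -0.075], TCP at [0.154, -0.606, 0.227] pointing down, gripper open.
Joint ranges: [-2.62, 2.62], [-0.44, 2.09], [-1.27, 1.32], [0.08, 2.57], [-1.32, 4.46], [0.12, 2], [-2.74, 2.74]. Speed limits (rad/s): [2.22, 2.22, 3.01, 3.01, 3.14, 3.14, 3.14].

## Interface

Orientations are given as a rotation vector (axis times angle).
In Python, from cell import readout, vision, sign_off, arm gives the robot as it stands. The module is installed in compiled form; this text tells all that it offers.
- The arm moves only by the shell command python3 -m creep 'ROWS' [FORCE]. ROWS is JSON, a list of rows, each a list of 5 numbers: the shift along the tool's x, y, z in units of 4 cm (1.0 is 4 cm), then the turn about the tool's z in units of 4 degrees (1.0 is 4 degrees), then the opening, from 0 (shut) to 1 (fully open). A call has 1 to 12 rows; each row shifts and turns the commanded pose from where the row before left it, along the tool's axes as they then stand; what a row does not reach is not made up. A row lasts 1/8 s, in which the tool goes at most 62.5 mm and 10.7 degrees, less where a joint would pass 70% of its speed; a pose out of reach is approached as far as the arm can. A call with a number of a shift or a turn outside -1 to 1 is refused whole. A call with a gripper value outside its range is refused whole. The fingers move at their own pace and stop on an object; FORCE is the grip in N (left out, the last holds). Time passes only in rows, so rows that do not move let the fingers close. It gives the time, the measured TCP pose, the force, the opening and the grip force at its end, in the units of the state.
- readout.observe(): the state, without advancing time (a new reading comes with each control period).
- vision.get_image(name): name is "side" or "top"; returns a dict with "pixels" (420x560x3 uint8, blue, green, red), "z_map" (420x560 float32, m along the optical axis (not along the pixel's ray), 0 where there is no reading), "camera_matrix" (3x3 intrinsics, pixels), "k1" (the pictures are not rectified: a ray, as slopes to the right and down, at radius r is drawn at 1 + k1 r^2 times it, then the intrinsics apply), "position" and "rotation" of the camera in the world. Camera axes: x right, y up, looking along -z (the intrinsics and any distortion apply to the point x, -y, -z); pixel columns grow to the right and rows downward; lengths in m; the calibration is good to about 2 mm. A picture is of the moment at which its call begins.
- sign_off(): hands the job in; it is judged then, once.
The state is a dict: "clock": time; "joints": joint angles; "dq": joint speeds; "joint_efforts": joint torques, N m; "position": TCP position; "ee_rot": TCP orientation; "force": force on the tool from outside, world axes, zero at the start; "ft_torque": the same for the moment, N m; "width": opening from 0.0 (shut) to 1.0 (fully open); "gripper_force": force on a finger pad.
Only numpy, scipy, OpenCV 4.12 (cv2) and the standard library are available. Lean on these libraries where they do the work, as an engineer would, in place of code of your own. Each camera call takes 0.05 s, during which the arm holds its last target. There are 200 camera calls.

## Task

Take the brass hose-barb elbow out of its orange rest and screw it into the steel bushing on the red air manifold held in the vise: let it find the thread start by feel with a light push, then turn it clockwise against the rising resistance of the seal and stop with the barb pointing along the white stripe. Do not turn it past the stripe and do not force it; leave the elbow standing there released, and do not shift the carton, the motor controller or the screwdriver.

Things in the scene. Friction and masses are not known exactly. Their poses are not given: they have to be found in the camera images.
- elbow: Brass hose-barb elbow, 0.15 to 0.23 kg. Origin: centre of the lower end of its stem; z up the stem axis, x along the barb. Stem 18 mm diameter, z 0 to 22 mm, lower rim chamfered 2.5 mm; flange 40 mm diameter, z 22 to 28 mm; grip block above it; barb along +x. It starts upright in the rest, hanging by its flange, origin 13 mm above the table.
- grip (a point): On the elbow's axis, 50 mm above its origin, in the square grip block: 26 x 26 mm, flat sides facing the elbow's x and y, from 28 to 68 mm above the origin. The barb leaves its +x side, so grip it across the y sides.
- lugs (a point): On the elbow's axis, 8 mm above its origin: height of the two thread lugs (6 mm wide and high, flat underneath, round on top), which stand out of the stem along the elbow's +x and -x, to 14 mm from the axis.
- barb_tip (a point): Centre of the outer end of the elbow's barb (13 to 17.6 mm diameter): 62 mm along x and 50 mm along z from the elbow's origin.
- rest: Orange rest, fixed: 60 x 60 x 35 mm block with a 30 x 30 mm square hole, on a 90 x 80 x 4 mm foot. Origin: centre of its underside on the table.
- manifold: Red anodised air manifold, 140 x 56 mm, top 65 mm above the table, clamped in a blue vise (bed 170 x 150 mm, jaw tops at 56 mm, screw bar on the -y side out to y = -95 mm, 38 mm high), all fixed. Origin: on the table, under the axis of the upright steel bushing; z up; +x is the direction of the white stripe on its top.
- mouth (a point): Centre of the mouth of the steel hex bushing (44 mm across flats), on its axis, 90 mm above the table. Bore 21 mm diameter, with two opposite slots about 0.7 mm wider on each side than the lugs. With the lugs lying on the rim beside the slots, the elbow's origin is 85 mm above the table.
- slot_depth (a point): On the bushing's axis, 84.7 mm high: underside of the rim, where the thread ramps begin. The thread start (slot) for the barb lies 38 to 88 degrees counterclockwise, seen from above, of the stripe; it differs every time, is not measured, and lets the lugs drop only within about 3 degrees of it. Feel for it with a light push, 3 to 8 N.
- seal_face (a point): On the bushing's axis, 73.3 mm high: unloaded face of the sprung seal (5 N per mm) on which the stem lands when the lugs drop in. Turned clockwise from the thread start, after about 25 degrees ramps draw the elbow down 3.4 mm per rad against the seal (0.5 to 3.7 mm at the stripe), so resistance rises. Friction holds it there. Over 40 N of contact force spoils the thread.
- mark (a point): On the white stripe on the manifold's top, 62 mm along the manifold's x from its origin, 65 mm high; the barb's tip must end over it.
- carton: Small orange and black carton, 75 x 55 x 42 mm, loose bystander. Origin: centre of its underside.
- controller: White motor controller, 70 x 36 x 20 mm, loose bystander. Origin: centre of its underside.
- screwdriver: Screwdriver with a green handle, loose bystander lying on the table along its x axis. Origin: on its underside.

How it is judged:
By the outcome, as a careful person would: the job done as asked, in the order asked, and still so for the second after the job is handed in, with the robot touching nothing.
It also fails if it takes over 56 s, if anything falls off the work surface, if the arm or the gripper's body presses on something with over 40 N, if the wrist force passes 120 N, or if a joint passes its speed limit or range.

## Working session

There is one attempt and no reset: what is moved stays moved. The work goes in short steps, Python scripts to look and compute and a shell command to move; the robot and the scene stay as the last step left them, time stands still between calls to the robot, and variables do not carry over. Pictures are saved under pics/ and viewed, at most 10 in all, crops included, and the job is handed in when it is done.

```bash
mkdir -p pics
cat > h.py <<'E'
import numpy as np, cv2
from cell import readout, vision
def grab(n):
    d=vision.get_image(n); return d
def rays(d,uv):
    K=np.array(d["camera_matrix"]);uv=np.asarray(uv,float).reshape(-1,1,2)
    p=cv2.undistortPoints(uv,K,np.array([d["k1"],0,0,0,0.]))[:,0]
    return np.c_[p[:,0],-p[:,1],-np.ones(len(p))]@np.array(d["rotation"]).T
def onplane(d,uv,z):
    r=rays(d,uv);o=np.array(d["position"]);return o+r*((z-o[2])/r[:,2])[:,None]
def depthpt(d,uv):
    uv=np.asarray(uv).reshape(-1,2);z=d["z_map"][uv[:,1].astype(int),uv[:,0].astype(int)]
    return np.array(d["position"])+rays(d,uv)*z[:,None]
E
python3 - <<'E'
from h import *
for n in("top","side"):
    d=grab(n);cv2.imwrite(f"pics/{n}0.png",d["pixels"]);np.save(n+"0.npy",d,allow_pickle=True)
    print(n,d["position"],d["rotation"],d["k1"])
s=readout.observe();print({k:np.round(v,3) for k,v in s.items()})
E
```

```text
top [0.47987071 0.10217815 0.94881385] [ 0.10616879 -0.06985652 -1.56515882] -0.045798396452910756
side [0.40102268 0.79487349 0.95333335] [ 0.10976486 -0.97044435 -2.72788852] -0.03412843777890812
{'clock': np.float64(0.1), 'joints': array([ 1.219,  0.435,  0.025,  1.574, -0.012,  1.134, -0.075]), 'dq': array([ 0.001, -0.003,  0.   , -0.004, -0.001,  0.   ,  0.   ]), 'joint_efforts': array([ 4.0000e-03, -6.6914e+01,  9.8800e-01, -3.1515e+01, -6.1000e-02,
        3.7000e-02,  0.0000e+00]), 'position': array([ 0.154, -0.605,  0.226]), 'ee_rot': array([-3.116e+00, -3.900e-01,  1.000e-03]), 'force': array([-0.39 , -0.661,  0.275]), 'ft_torque': array([0.024, 0.022, 0.041]), 'gripper_force': np.float64(0.0), 'width': np.float64(1.0)}
```

View pics/top0.png

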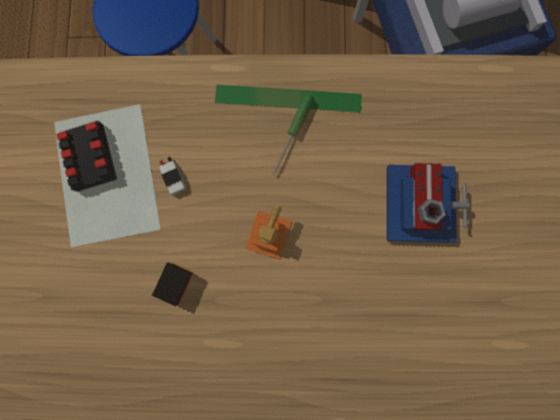

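View pics/side0.png

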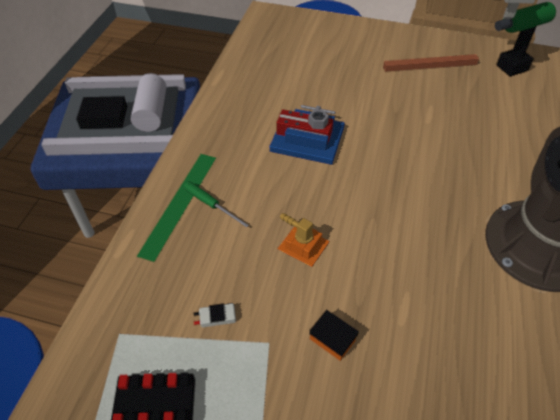

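The top view shows the elbow at about (268,236) with its barb tip at (276,209), the bushing at (433,210), and the stripe running up to about (430,166). The side view shows the elbow at (303,232), the barb tip at (284,218) and the bushing at (319,117).

```bash
sed -i 's/np.array(d\["rotation"\])/R(d)/; 1a from scipy.spatial.transform import Rotation\ndef R(d):\n    r=np.array(d["rotation"]);return r if r.shape==(3,3) else Rotation.from_rotvec(r).as_matrix()' h.py
python3 - <<'E'
from h import *
ims=[]
for n,bx in(("top",[(240,195,300,265),(380,155,475,250)]),("side",[(270,205,335,270),(262,95,352,165)])):
    d=np.load(n+"0.npy",allow_pickle=True).item()
    for x0,y0,x1,y1 in bx:
        c=cv2.convertScaleAbs(d["pixels"][y0:y1,x0:x1],alpha=1.6); s=min(400/(x1-x0),300/(y1-y0))
        c=cv2.resize(c,None,fx=s,fy=s,interpolation=cv2.INTER_CUBIC); o=np.zeros((300,400,3),np.uint8);o[:c.shape[0],:c.shape[1]]=c[:300,:400];ims.append(o);print(n,x0,y0,s)
cv2.imwrite("pics/crops0.png",np.vstack([np.hstack(ims[:2]),np.hstack(ims[2:])]))
d=np.load("top0.npy",allow_pickle=True).item()
print(np.round(depthpt(d,[[268,236],[276,210],[433,210],[423,212],[430,175],[428,190]]),3))
d=np.load("side0.npy",allow_pickle=True).item()
print(np.round(depthpt(d,[[303,230],[284,218],[319,117],[300,119]]),3))
E
```

```text
top 240 195 4.285714285714286
top 380 155 3.1578947368421053
side 270 205 4.615384615384615
side 262 95 4.285714285714286
[[ 0.516  0.141  0.078]
 [ 0.57   0.125  0.071]
 [ 0.571 -0.202  0.071]
 [ 0.565 -0.175  0.087]
 [ 0.646 -0.201  0.063]
 [ 0.614 -0.195  0.064]]
[[ 0.522  0.157  0.077]
 [ 0.571  0.13   0.068]
 [ 0.568 -0.214  0.069]
 [ 0.614 -0.194  0.068]]
```

View pics/crops0.png

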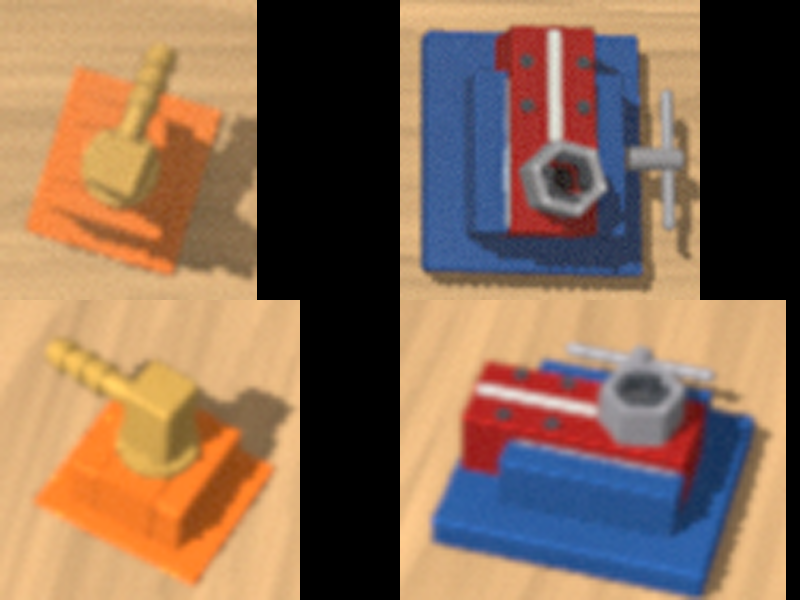

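The crops show the hex bushing's mouth centred near top pixel (432,211), with the white stripe running from (429,165) to (430,199). The elbow's block top is around (270,233) and its barb tip around (278,207). Next I measure both from masks.

```bash
cat > meas.py <<'E'
from h import *
def cloud(d,box):
    x0,y0,x1,y1=box;u,v=np.meshgrid(np.arange(x0,x1),np.arange(y0,y1));uv=np.c_[u.ravel(),v.ravel()]
    return uv,depthpt(d,uv),cv2.cvtColor(d["pixels"],cv2.COLOR_BGR2HSV)[uv[:,1],uv[:,0]]
def cen(P): 
    r=cv2.minAreaRect(P[:,:2].astype(np.float32)*1000);return np.round(r[0],1),np.round(r[1],1),round(r[2],1)
if __name__=="__main__":
  for n,be,bb in(("top",(240,195,300,265),(395,155,460,235)),("side",(270,205,335,270),(262,95,352,165))):
    d=np.load(n+"0.npy",allow_pickle=True).item();print(n,d["camera_matrix"][0][0])
    uv,P,H=cloud(d,bb)
    m=(P[:,2]>.082)&(P[:,2]<.097)&(H[:,1]<90);print("bushing",m.sum(),cen(P[m]),np.median(P[m],0)); q=onplane(d,uv[m],.09);print("  rays",cen(q),cv2.minEnclosingCircle(q[:,:2].astype(np.float32)))
    m=(H[:,1]<70)&(H[:,2]>110)&(abs(P[:,2]-.065)<.006);q=onplane(d,uv[m],.065)*1000
    l=cv2.fitLine(q[:,:2].astype(np.float32),cv2.DIST_HUBER,0,.01,.01).ravel();print("stripe",m.sum(),l,np.degrees(np.arctan2(l[1],l[0])),np.ptp(q,axis=0))
    uv,P,H=cloud(d,be)
    m=(P[:,2]>.076)&(P[:,2]<.09);q=onplane(d,uv[m],.081);print("block",m.sum(),cen(P[m]),cen(q))
    br=(H[:,0]>14)&(H[:,0]<32)&(H[:,1]>90)&(P[:,2]>.05)&(P[:,2]<.09)
    c=P[m].mean(0);r=np.hypot(*(P-c)[:,:2].T);b=br&(r>.022)&(r<.075);q=onplane(d,uv[b],.063)*1000
    l=cv2.fitLine(q[:,:2].astype(np.float32),cv2.DIST_HUBER,0,.01,.01).ravel();print("barb",b.sum(),l,np.degrees(np.arctan2(l[1],l[0])))
    m=(H[:,0]<14)&(H[:,1]>170)&(P[:,2]<.012);print("foot",m.sum(),cen(P[m]),cen(onplane(d,uv[m],.004)))
E
python3 meas.py
```

```text
top 423.9853885737473
bushing 317 (array([ 567.4, -194.9]), array([46.6, 43.7]), 12.2) [ 0.56710048 -0.19410435  0.08933847]
  rays (array([ 567.7, -193.4]), array([42.5, 48.6]), 44.0) ((0.5673727989196777, -0.19359567761421204), 0.02448701299726963)
stripe 138 [ 9.9830234e-01 -5.8244344e-02  6.3023413e+02 -1.9627730e+02] -3.3390448 [72.60817597  8.94219625  0.        ]
block 160 (array([523.7, 143.9]), array([25.6, 25.9]), 68.8) (array([523.6, 143.8]), array([25.5, 25.8]), 68.5)
barb 133 [ 9.3635893e-01 -3.5104415e-01  5.6328394e+02  1.2812241e+02] -20.551191
foot 507 (array([522.4, 143.2]), array([78. , 87.1]), 72.8) (array([522.4, 143. ]), array([77.9, 87.2]), 72.8)
side 512.8558830739225
bushing 195 (array([ 567.2, -193.1]), array([46.4, 48.1]), 16.8) [ 0.56701018 -0.1919141   0.08949957]
  rays (array([ 566.4, -189.6]), array([46.3, 53.4]), 15.4) ((0.5653467774391174, -0.19057179987430573), 0.029115857556462288)
stripe 61 [ 9.9966282e-01 -2.5966223e-02  6.3197900e+02 -1.9812239e+02] -1.4879222 [7.34232864e+01 8.95650104e+00 2.27373675e-13]
block 137 (array([522.3, 143.8]), array([28.4, 27.3]), 72.3) (array([521.6, 145.7]), array([29.3, 27.9]), 66.7)
barb 122 [ 9.0482986e-01 -4.2577329e-01  5.6286957e+02  1.2695928e+02] -25.19962
foot 471 (array([520.1, 137.1]), array([96.4, 89.7]), 72.0) (array([520.5, 138.3]), array([90.8, 89.3]), 72.9)
```

```bash
cat > go.py <<'E'
import sys;from h import *
def st():
    s=readout.observe();M=Rotation.from_rotvec(s["ee_rot"]).as_matrix();return s,np.array(s["position"]),M
if __name__=="__main__":  # go.py x y z yaw : remaining shift in tool axes, units
    t=np.array([float(v) for v in sys.argv[1:4]]);yaw=float(sys.argv[4]);s,p,M=st()
    y=np.degrees(np.arctan2(M[1,0],M[0,0]));print("t",s["clock"],"pos",p.round(4),"yaw",round(y,2),"tilt",M[:2,2].round(4),"q7",np.round(s["joints"][6],2),"w",s["width"],"F",np.round(s["force"],1))
    print("units",(M.T@(t-p)/.04).round(3),"turn units cw",round(((y-yaw+180)%360-180)/4,2))
E
python3 -m creep '[[0.84,-1,0,0,1],[0.84,-1,0,0,1],[0.84,-1,0,0,1],[0.84,-1,0,0,1],[0.84,-1,0,0,1],[0.84,-1,0,0,1],[0.84,-1,0,0,1],[0.84,-1,0,0,1],[0.84,-1,0,0,1],[0.84,-1,0,0,1],[0.84,-1,0,0,1],[0.84,-1,0,0,1]]'
python3 go.py .523 .144 .15 -21.3
```

```text
clock: 1.6
position: [0.4268, -0.0398, 0.2267]
ee_rot: [3.117, 0.389, -0.0]
force: [1.1, -0.7, -1.2]
width: 0.998
gripper_force: 0.0
t 1.6 pos [ 0.4268 -0.0398  0.2267] yaw 14.23 tilt [ 0.     -0.0002] q7 -1.43 w 0.9978182708035319 F [ 1.1 -0.7 -1.2]
units [ 3.46  -3.864  1.916] turn units cw 8.88
```

```bash
python3 -m creep '[[0.86,-0.96,0.2,0,1],[0.86,-0.96,0.3,0,1],[0.86,-0.96,0.4,0,1],[0.86,-0.96,0.3,0,1],[0,0,0,1,1],[0,0,0,1,1],[0,0,0,1,1],[0,0,0,1,1],[0,0,0,1,1],[0,0,0,1,1],[0,0,0,1,1],[0,0,0,1,1]]'
python3 go.py .523 .144 .13 -21.3
python3 - <<'E'
from h import *
d=grab("side");cv2.imwrite("pics/s1.png",cv2.resize(d["pixels"][130:290,220:420],None,fx=3,fy=3,interpolation=cv2.INTER_CUBIC))
E
```

```text
clock: 3.1
position: [0.5218, 0.1413, 0.1783]
ee_rot: [3.103, -0.488, -0.001]
force: [-0.8, -0.7, -0.2]
width: 1.003
gripper_force: 0.0
t 3.1 pos [0.5218 0.1413 0.1783] yaw -17.89 tilt [-0.0008 -0.0003] q7 -2.4 w 1.0034665541575436 F [-0.8 -0.7 -0.2]
units [ 0.009 -0.075  1.209] turn units cw 0.85
```

View pics/s1.png

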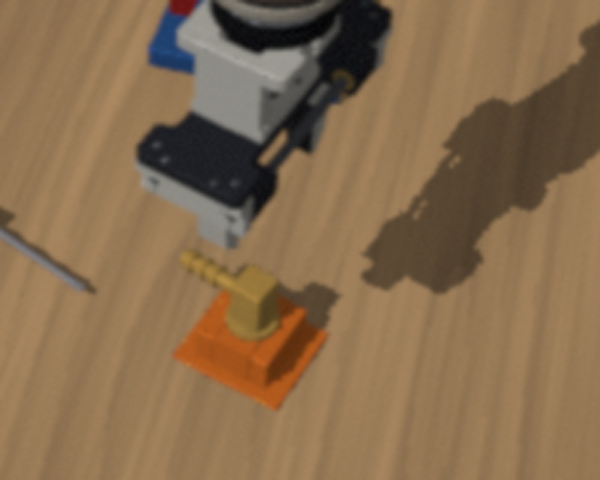

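The gripper hangs above the elbow (elbow near crop (255,300)) with its fingers straddling the y sides and the barb clear. I descend to TCP z = 0.046 and close.

```bash
python3 -m creep '[[0,-0.07,0.5,0.85,1],[0,0,0.6,0,1],[0,0,0.6,0,1],[0,0,0.6,0,1],[0,0,0.5,0,1],[0,0,0.4,0,1],[0,0,0.1,0,1],[0,0,0,0,1]]' 25
python3 go.py .523 .144 .046 -21.3
```

```text
clock: 4.15
position: [0.523, 0.1442, 0.0468]
ee_rot: [3.088, -0.576, -0.0]
force: [0.7, -0.5, 0.1]
width: 1.005
gripper_force: 0.0
t 4.15 pos [0.523  0.1442 0.0468] yaw -21.13 tilt [-0.0001 -0.    ] q7 -2.54 w 1.0047022028176293 F [ 0.7 -0.5  0.1]
units [0.001 0.004 0.02 ] turn units cw 0.04
```

```bash
python3 -m creep '[[0,0,0,0,0.6],[0,0,0,0,0.4],[0,0,0,0,0.2],[0,0,0,0,0.2],[0,0,0,0,0.2],[0,0,0,0,0.2],[0,0,0,0,0.2],[0,0,0,0,0.2]]' 35
python3 go.py .523 .144 .046 -21.3
```

```text
clock: 5.15
position: [0.5228, 0.1439, 0.0467]
ee_rot: [3.088, -0.577, -0.0]
force: [0.2, -0.7, 1.0]
width: 0.282
gripper_force: 35.0
t 5.15 pos [0.5228 0.1439 0.0467] yaw -21.16 tilt [-0.0002 -0.0003] q7 -2.54 w 0.2817031158212407 F [ 0.2 -0.7  1. ]
units [ 0.003 -0.004  0.017] turn units cw 0.04
```

```bash
python3 -m creep '[[0,0,-0.3,0,0.2],[0,0,-0.7,0,0.2],[0,0,-1,0,0.2],[0,0,-1,0,0.2],[0,0,-0.8,-1,0.2],[0,0,0,-1,0.2],[0,0,0,-1,0.2],[0,0,0,-1,0.2],[0,0,0,-1,0.2],[0,0,0,-1,0.2],[0,0,0,-1,0.2],[0,0,0,-1,0.2]]'
python3 -m creep '[[0,0,0,-1,0.2],[0,0,0,-1,0.2],[0,0,0,-1,0.2],[0,0,0,-1,0.2],[0,0,0,-1,0.2],[0,0,0,-1,0.2],[0,0,0,-1,0.2],[0,0,0,-1,0.2],[0,0,0,-1,0.2],[0,0,0,-1,0.2],[0,0,0,-1,0.2],[0,0,0,-1,0.2]]'
python3 -m creep '[[0,0,0,-1,0.2],[0,0,0,-1,0.2],[0,0,0,-1,0.2],[0,0,0,-1,0.2],[0,0,0,-1,0.2],[0,0,0,-1,0.2],[0,0,0,-1,0.2],[0,0,0,-1,0.2],[0,0,0,-0.3,0.2]]'
python3 go.py .567 -.194 .2 92
```

```text
clock: 6.65
position: [0.5227, 0.1442, 0.1993]
ee_rot: [-3.127, -0.301, -0.0]
force: [0.1, -0.3, -1.7]
width: 0.281
gripper_force: 35.0
clock: 8.15
position: [0.5228, 0.1441, 0.1994]
ee_rot: [2.734, 1.547, 0.0]
force: [0.3, 0.3, -1.8]
width: 0.282
gripper_force: 35.0
clock: 9.28
position: [0.5229, 0.144, 0.1992]
ee_rot: [2.181, 2.261, 0.0]
force: [0.2, -0.5, -2.1]
width: 0.281
gripper_force: 35.0
t 9.275 pos [0.5229 0.144  0.1992] yaw 92.08 tilt [ 0.0003 -0.0002] q7 -0.68 w 0.2808628911208429 F [ 0.2 -0.5 -2.1]
units [-8.485  0.796 -0.019] turn units cw 0.02
```

```bash
python3 -m creep '[[-0.5,0.05,0,0,0.2],[-1,0.1,0,0,0.2],[-1,0.1,0,0,0.2],[-1,0.1,0,0,0.2],[-1,0.1,0,0,0.2],[-1,0.1,0,0,0.2],[-1,0.1,0,0,0.2],[-1,0.1,0,0,0.2],[-0.7,0.1,0,0,0.2],[-0.28,0.05,0,0,0.2],[0,0,0,0,0.2]]'
python3 go.py .567 -.194 .130 92
python3 - <<'E'
from h import *
for n in("top","side"):
    d=grab(n);np.save(n+"1.npy",d,allow_pickle=True)
d=np.load("side1.npy",allow_pickle=True).item()
a=cv2.resize(cv2.convertScaleAbs(d["pixels"][50:180,230:380],alpha=1.4),(600,520),interpolation=cv2.INTER_CUBIC)
cv2.imwrite("pics/s2.png",a)
E
```

```text
clock: 10.65
position: [0.571, -0.1934, 0.1987]
ee_rot: [-2.182, -2.26, -0.0]
force: [0.9, 0.5, -1.0]
width: 0.277
gripper_force: 35.0
t 10.65 pos [ 0.571  -0.1934  0.1987] yaw 91.99 tilt [-0.0001  0.0004] q7 -0.07 w 0.2774266898436521 F [ 0.9  0.5 -1. ]
units [-0.012 -0.1    1.718] turn units cw -0.0
```

View pics/s2.png

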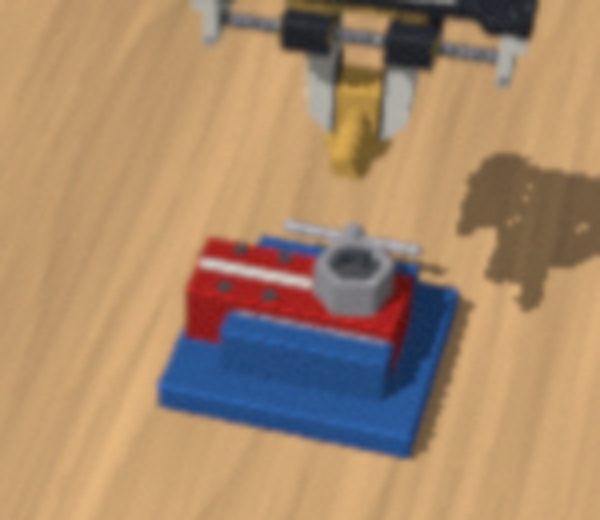

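The elbow hangs upright above the bushing (its mouth near crop (352,265)), with the barb pointing towards the camera. I correct y and lower to just above the mouth.

```bash
python3 -m creep '[[-0.01,-0.1,0.3,0,0.2],[0,0,0.6,0,0.2],[0,0,0.5,0,0.2],[0,0,0.3,0,0.2],[0,0,0.1,0,0.2],[0,0,0,0,0.2]]'
python3 -m creep '[[0,0,0.05,0,0.2],[0,0,0.05,0,0.2]]'
python3 go.py .567 -.194 .1187 92
python3 -m creep '[[0,0,0.03,0,0.2],[0,0,0,0,0.2]]'
```

```text
clock: 11.5
position: [0.5673, -0.194, 0.1268]
ee_rot: [2.181, 2.261, 0.0]
force: [0.1, -0.7, -1.2]
width: 0.281
gripper_force: 35.0
clock: 11.75
position: [0.5673, -0.1942, 0.1231]
ee_rot: [2.181, 2.26, 0.0]
force: [-0.1, 0.5, -2.3]
width: 0.283
gripper_force: 35.0
t 11.75 pos [ 0.5673 -0.1942  0.1231] yaw 92.04 tilt [ 0.0008 -0.0004] q7 -0.12 w 0.28315737287881404 F [-0.1  0.5 -2.3]
units [ 0.007 -0.008  0.11 ] turn units cw 0.01
clock: 12.0
position: [0.5674, -0.1944, 0.1218]
ee_rot: [2.181, 2.26, 0.0]
force: [-0.2, -1.1, 0.3]
width: 0.284
gripper_force: 35.0
```

```bash
for i in 1; do python3 -m creep '[[0,0,0.03,0,0.2],[0,0,0,0,0.2]]'; done
python3 -m creep '[[0,0,0.03,0,0.2],[0,0,0,0,0.2]]'
python3 go.py .567 -.194 .1187 92
```

```text
clock: 12.25
position: [0.5677, -0.1949, 0.1206]
ee_rot: [2.181, 2.259, 0.0]
force: [2.7, -3.9, 0.9]
width: 0.28
gripper_force: 35.0
clock: 12.5
position: [0.5676, -0.1951, 0.1193]
ee_rot: [2.181, 2.259, -0.0]
force: [3.7, -4.7, 0.7]
width: 0.283
gripper_force: 35.0
t 12.5 pos [ 0.5676 -0.1951  0.1193] yaw 92.01 tilt [ 0.0012 -0.0011] q7 -0.12 w 0.28319475821303625 F [ 3.7 -4.7  0.7]
units [ 0.028 -0.014  0.014] turn units cw 0.0
```

```bash
python3 -m creep '[[-0.023,0.013,0,0,0.2],[-0.023,0.013,0,0,0.2],[0,0,0,0,0.2]]'
python3 -m creep '[[0,0,0.03,0,0.2],[0,0,0,0,0.2]]'
python3 go.py .567 -.194 .1187 92
```

```text
clock: 12.88
position: [0.5677, -0.1954, 0.1187]
ee_rot: [-2.18, -2.26, 0.0]
force: [-0.3, -0.6, -1.0]
width: 0.281
gripper_force: 35.0
clock: 13.12
position: [0.5678, -0.1955, 0.1185]
ee_rot: [-2.181, -2.261, 0.001]
force: [-2.7, -1.2, 8.5]
width: 0.281
gripper_force: 35.0
t 13.125 pos [ 0.5678 -0.1955  0.1185] yaw 92.07 tilt [-0.0006 -0.    ] q7 -0.12 w 0.2807374134250988 F [-2.7 -1.2  8.5]
units [ 0.037 -0.019 -0.004] turn units cw 0.02
```

```bash
python3 -m creep '[[0,0,-0.012,0,0.2],[0,0,0,0.3,0.2],[0,0,0,0.3,0.2],[0,0,0,0.3,0.2]]'
python3 go.py .5684 -.196 .1187 92
```

```text
clock: 13.62
position: [0.5682, -0.1955, 0.1186]
ee_rot: [-2.252, -2.19, -0.0]
force: [-1.2, -0.1, 5.7]
width: 0.284
gripper_force: 35.0
t 13.625 pos [ 0.5682 -0.1955  0.1186] yaw 88.38 tilt [0.0001 0.0003] q7 -0.18 w 0.2841298036767 F [-1.2 -0.1  5.7]
units [-0.012  0.005 -0.003] turn units cw -0.9
```

```bash
python3 -m creep '[[0,0,-0.003,0.3,0.2],[0,0,0,0.3,0.2],[0,0,0,0.3,0.2],[0,0,0,0.3,0.2]]'
python3 go.py .5684 -.196 .1187 92
```

```text
clock: 14.12
position: [0.5683, -0.1958, 0.1186]
ee_rot: [2.342, 2.093, 0.0]
force: [-0.6, 0.2, 4.2]
width: 0.28
gripper_force: 35.0
t 14.125 pos [ 0.5683 -0.1958  0.1186] yaw 83.58 tilt [0.0004 0.0001] q7 -0.25 w 0.280412567290251 F [-0.6  0.2  4.2]
units [-0.005  0.002 -0.002] turn units cw -2.11
```

```bash
python3 -m creep '[[0,0,0,0.3,0.2],[0,0,0,0.3,0.2],[0,0,0,0.3,0.2],[0,0,0,0.3,0.2]]'
python3 go.py .5684 -.196 .1187 92
```

```text
clock: 14.62
position: [0.5682, -0.196, 0.1186]
ee_rot: [2.428, 1.993, 0.0]
force: [-0.2, 0.8, 5.4]
width: 0.283
gripper_force: 35.0
t 14.625 pos [ 0.5682 -0.196   0.1186] yaw 78.77 tilt [ 0.0002 -0.0001] q7 -0.32 w 0.2833050043845501 F [-0.2  0.8  5.4]
units [ 0.001  0.004 -0.003] turn units cw -3.31
```

Position and force hold steady with no drop yet, so I continue.

```bash
python3 -m creep '[[0,0,0,0.3,0.2],[0,0,0,0.3,0.2],[0,0,0,0.3,0.2],[0,0,0,0.3,0.2]]'
```

```text
clock: 15.12
position: [0.5681, -0.1961, 0.1186]
ee_rot: [2.51, 1.89, -0.0]
force: [-0.9, 0.0, 4.9]
width: 0.279
gripper_force: 35.0
```

```bash
python3 -m creep '[[0,0,0,0.3,0.2],[0,0,0,0.3,0.2],[0,0,0,0.3,0.2],[0,0,0,0.3,0.2]]'
python3 go.py .5684 -.196 .1187 92
```

```text
clock: 15.62
position: [0.5681, -0.1962, 0.1186]
ee_rot: [2.586, 1.783, -0.0]
force: [-0.0, 0.5, 4.3]
width: 0.279
gripper_force: 35.0
t 15.625 pos [ 0.5681 -0.1962  0.1186] yaw 69.16 tilt [-0.     -0.0003] q7 -0.46 w 0.2788331402779995 F [-0.   0.5  4.3]
units [ 0.006  0.005 -0.003] turn units cw -5.71
```

```bash
python3 -m creep '[[0,0,0,0.3,0.2],[0,0,0,0.3,0.2],[0,0,0,0.3,0.2],[0,0,0,0.3,0.2]]'
```

```text
clock: 16.12
position: [0.5681, -0.1961, 0.1185]
ee_rot: [2.659, 1.673, -0.0]
force: [-0.4, -0.4, 4.9]
width: 0.279
gripper_force: 35.0
```

```bash
python3 -m creep '[[0,0,0,0.3,0.2],[0,0,0,0.3,0.2],[0,0,0,0.3,0.2],[0,0,0,0.3,0.2]]'
python3 go.py .5684 -.196 .1187 92
```

```text
clock: 16.62
position: [0.568, -0.196, 0.1185]
ee_rot: [2.727, 1.56, -0.0]
force: [-0.3, 1.4, 5.3]
width: 0.284
gripper_force: 35.0
t 16.625 pos [ 0.568  -0.196   0.1185] yaw 59.56 tilt [-0.0002 -0.0001] q7 -0.61 w 0.2838777245046779 F [-0.3  1.4  5.3]
units [ 0.006  0.007 -0.005] turn units cw -8.11
```

```bash
python3 -m creep '[[0,0,0,0.3,0.2],[0,0,0,0.3,0.2],[0,0,0,0.3,0.2],[0,0,0,0.3,0.2]]'
```

```text
clock: 17.12
position: [0.5681, -0.196, 0.1185]
ee_rot: [-2.79, -1.445, 0.0]
force: [-1.3, -1.1, 3.1]
width: 0.281
gripper_force: 35.0
```

```bash
python3 -m creep '[[0,0,0,0.3,0.2],[0,0,0,0.3,0.2],[0,0,0,0.3,0.2],[0,0,0,0.3,0.2]]'
python3 go.py .5684 -.196 .1187 92
```

```text
clock: 17.62
position: [0.5679, -0.1958, 0.1183]
ee_rot: [-2.847, -1.327, 0.001]
force: [-1.3, 1.0, 1.8]
width: 0.281
gripper_force: 35.0
t 17.625 pos [ 0.5679 -0.1958  0.1183] yaw 49.97 tilt [-0.0006  0.0002] q7 -0.75 w 0.28107956621347907 F [-1.3  1.   1.8]
units [ 0.005  0.013 -0.01 ] turn units cw -10.51
```

Force is falling, which may be the slot's edge. I push down slightly to test.

```bash
python3 -m creep '[[0,0,0.01,0,0.2],[0,0,0.01,0,0.2],[0,0,0,0,0.2]]'
python3 go.py .5684 -.196 .1187 92;python3 -c "
from h import *;print(readout.observe()['ft_torque'])"
```

```text
clock: 18.0
position: [0.5681, -0.1958, 0.1178]
ee_rot: [-2.846, -1.329, 0.0]
force: [-1.9, 1.1, 5.8]
width: 0.283
gripper_force: 35.0
t 18.0 pos [ 0.5681 -0.1958  0.1178] yaw 50.06 tilt [-0.0001  0.    ] q7 -0.75 w 0.282846052583076 F [-1.9  1.1  5.8]
units [ 0.002  0.009 -0.021] turn units cw -10.48
[ 0.28995962  0.55756863 -0.04217233]
```

```bash
python3 -m creep '[[0,0,0,0.3,0.2],[0,0,0,0.3,0.2]]'
python3 go.py .5684 -.196 .1187 92;python3 -c "
from h import *;print(readout.observe()['ft_torque'])"
```

```text
clock: 18.25
position: [0.5683, -0.1961, 0.1174]
ee_rot: [2.875, 1.267, 0.0]
force: [1.4, -0.1, -1.3]
width: 0.284
gripper_force: 35.0
t 18.25 pos [ 0.5683 -0.1961  0.1174] yaw 47.56 tilt [ 0.0003 -0.    ] q7 -0.79 w 0.28399207529853127 F [ 1.4 -0.1 -1.3]
units [ 0.003  0.    -0.032] turn units cw -11.11
[ 0.04273243 -0.15328561  0.01470282]
```

The force is gone and z is lower, so the lugs are in the slot. I lower gently.

```bash
python3 -m creep '[[0,0,0.03,0,0.2],[0,0,0.03,0,0.2],[0,0,0,0,0.2]]'
python3 -m creep '[[0,0,0.03,0,0.2],[0,0,0.03,0,0.2],[0,0,0,0,0.2]]'
python3 go.py .5684 -.196 .1068 92;python3 -c "
from h import *;print(readout.observe()['ft_torque'])"
```

```text
clock: 18.62
position: [0.5683, -0.1961, 0.1152]
ee_rot: [2.874, 1.269, 0.0]
force: [0.5, -0.1, -1.9]
width: 0.276
gripper_force: 35.0
clock: 19.0
position: [0.5683, -0.196, 0.1129]
ee_rot: [2.874, 1.269, 0.0]
force: [1.2, -1.5, -0.4]
width: 0.28
gripper_force: 35.0
t 19.0 pos [ 0.5683 -0.196   0.1129] yaw 47.65 tilt [ 0.0004 -0.0002] q7 -0.79 w 0.2796556531786948 F [ 1.2 -1.5 -0.4]
units [0.002 0.001 0.152] turn units cw -11.09
[-0.2204069  -0.37898347 -0.07984568]
```

```bash
python3 -m creep '[[0,0,0.03,0,0.2],[0,0,0.03,0,0.2],[0,0,0.03,0,0.2],[0,0,0.03,0,0.2],[0,0,0,0,0.2]]'
python3 -m creep '[[0,0,0.02,0,0.2],[0,0,0.02,0,0.2],[0,0,0,0,0.2]]'
python3 go.py .5684 -.196 .1068 92
```

```text
clock: 19.62
position: [0.5682, -0.1961, 0.108]
ee_rot: [2.874, 1.269, 0.0]
force: [1.7, -2.3, -0.5]
width: 0.281
gripper_force: 35.0
clock: 20.0
position: [0.5683, -0.1961, 0.1066]
ee_rot: [2.874, 1.269, 0.0]
force: [1.9, -3.0, 1.5]
width: 0.28
gripper_force: 35.0
t 20.0 pos [ 0.5683 -0.1961  0.1066] yaw 47.65 tilt [ 0.0003 -0.0002] q7 -0.79 w 0.2801787796720072 F [ 1.9 -3.   1.5]
units [ 0.003  0.001 -0.005] turn units cw -11.09
```

```bash
python3 -m creep '[[0,0.01,0,0.3,0.2],[0,0,0,0.4,0.2],[0,0,0,0.4,0.2],[0,0,0,0.4,0.2]]'
python3 go.py .5683 -.196 .1068 -3
python3 - <<'E'
from h import *
for n,b in(("top",(370,150,480,255)),("side",(255,95,355,170))):
    d=np.load(n+"0.npy",allow_pickle=True).item();x0,y0,x1,y1=b
    u,v=np.meshgrid(np.arange(x0,x1),np.arange(y0,y1));uv=np.c_[u.ravel(),v.ravel()];H=cv2.cvtColor(d["pixels"],cv2.COLOR_BGR2HSV)[uv[:,1],uv[:,0]];P=depthpt(d,uv)
    blue=(abs(H[:,0].astype(int)-108)<12)&(H[:,1]>120)
    m=blue&(P[:,2]<.035);print(n,"bed z",np.median(P[m][:,2]));q=onplane(d,uv[m],np.median(P[m][:,2]))*1000;print("bed",cv2.minAreaRect(q[:,:2].astype(np.float32)))
    red=((H[:,0]<8)|(H[:,0]>172))&(H[:,1]>130)&(abs(P[:,2]-.065)<.005)
    q=onplane(d,uv[red],.065)*1000;print("red",red.sum(),cv2.minAreaRect(q[:,:2].astype(np.float32)))
    s=(H[:,1]<70)&(H[:,2]>110)&(abs(P[:,2]-.065)<.006);q=onplane(d,uv[s],.065)*1000;q=q[(q[:,0]>600)&(q[:,0]<665)]
    l=cv2.fitLine(q[:,:2].astype(np.float32),cv2.DIST_HUBER,0,.01,.01).ravel();print("stripe",len(q),l,np.degrees(np.arctan2(l[1],l[0])))
E
```

```text
clock: 20.5
position: [0.5681, -0.1959, 0.1064]
ee_rot: [-2.937, -1.114, 0.001]
force: [-0.3, 0.5, 0.6]
width: 0.28
gripper_force: 35.0
t 20.5 pos [ 0.5681 -0.1959  0.1064] yaw 41.55 tilt [-0.0008  0.0003] q7 -0.88 w 0.2799627328209291 F [-0.3  0.5  0.6]
units [ 0.002  0.006 -0.011] turn units cw 11.14
top bed z 0.021601457392066092
bed ((591.6868896484375, -193.51144409179688), (146.81106567382812, 165.11358642578125), 88.54762268066406)
red 979 ((602.4142456054688, -194.36859130859375), (55.0953483581543, 138.5882110595703), 88.08638763427734)
stripe 120 [ 9.9799305e-01 -6.3323937e-02  6.3814386e+02 -1.9678134e+02] -3.630623
side bed z 0.02176800646813698
bed ((590.6469116210938, -184.76797485351562), (158.0598907470703, 166.70132446289062), 88.74227905273438)
red 444 ((601.6397705078125, -192.15489196777344), (61.96094512939453, 138.68309020996094), 89.48503112792969)
stripe 53 [ 9.9964172e-01 -2.6767446e-02  6.3206732e+02 -1.9811270e+02] -1.5338447
```

```bash
python3 -m creep '[[0,0,0,0.5,0.2],[0,0,0,0.5,0.2],[0,0,0,0.5,0.2],[0,0,0,0.5,0.2],[0,0,0,0.5,0.2],[0,0,0,0.5,0.2],[0,0,0,0.5,0.2],[0,0,0,0.5,0.2]]'
python3 go.py .5683 -.196 .1068 -1.5;python3 -c "
from h import *;print(readout.observe()['ft_torque'])"
```

```text
clock: 21.5
position: [0.5685, -0.1963, 0.1066]
ee_rot: [3.064, 0.694, 0.0]
force: [-0.4, 0.5, 1.0]
width: 0.28
gripper_force: 35.0
t 21.5 pos [ 0.5685 -0.1963  0.1066] yaw 25.51 tilt [ 0.0001 -0.0001] q7 -1.12 w 0.27952096305383667 F [-0.4  0.5  1. ]
units [-0.001 -0.009 -0.006] turn units cw 6.75
[ 0.02704281  0.03886921 -0.05251013]
```

```bash
python3 -m creep '[[0,0,0,0.4,0.2],[0,0,0.002,0.4,0.2],[0,0,0.002,0.4,0.2],[0,0,0.003,0.4,0.2]]'
python3 go.py .5683 -.196 .1068 -1.5;python3 -c "
from h import *;print(readout.observe()['ft_torque'])"
```

```text
clock: 22.0
position: [0.5685, -0.1962, 0.1063]
ee_rot: [3.098, 0.522, 0.0]
force: [-0.3, 0.6, 1.0]
width: 0.279
gripper_force: 35.0
t 22.0 pos [ 0.5685 -0.1962  0.1063] yaw 19.15 tilt [ 0.0002 -0.0001] q7 -1.22 w 0.27875192015655703 F [-0.3  0.6  1. ]
units [-0.004 -0.007 -0.012] turn units cw 5.16
[-0.03023453  0.0256078   0.0147601 ]
```

```bash
python3 -m creep '[[0,0,0.003,0.4,0.2],[0,0,0.003,0.4,0.2],[0,0,0.003,0.4,0.2],[0,0,0.003,0.4,0.2]]'
python3 go.py .5683 -.196 .1068 -1.5;python3 -c "
from h import *;print(readout.observe()['ft_torque'])"
```

```text
clock: 22.5
position: [0.5686, -0.1962, 0.1059]
ee_rot: [3.122, 0.349, 0.0]
force: [0.5, 0.7, 3.9]
width: 0.285
gripper_force: 35.0
t 22.5 pos [ 0.5686 -0.1962  0.1059] yaw 12.75 tilt [ 0.0003 -0.0001] q7 -1.31 w 0.28457918610143207 F [0.5 0.7 3.9]
units [-0.006 -0.006 -0.023] turn units cw 3.56
[0.03834626 0.09771491 0.03300059]
```

```bash
python3 -m creep '[[0,0,0.003,0.4,0.2],[0,0,0.003,0.4,0.2],[0,0,0.003,0.4,0.2],[0,0,0.003,0.4,0.2]]'
python3 go.py .5683 -.196 .1068 -1.5;python3 -c "
from h import *;print(readout.observe()['ft_torque'])"
```

```text
clock: 23.0
position: [0.5686, -0.1962, 0.1055]
ee_rot: [3.137, 0.174, 0.001]
force: [-0.3, 0.1, 4.8]
width: 0.281
gripper_force: 35.0
t 23.0 pos [ 0.5686 -0.1962  0.1055] yaw 6.34 tilt [ 0.0004 -0.0001] q7 -1.41 w 0.2807103653519914 F [-0.3  0.1  4.8]
units [-0.008 -0.006 -0.033] turn units cw 1.96
[-0.01534831  0.13561615  0.08331555]
```

```bash
python3 -m creep '[[0,0,0.003,0.4,0.2],[0,0,0.003,0.4,0.2],[0,0,0.003,0.4,0.2],[0,0,0.002,0.2,0.2],[0,0,0,0,0.2]]'
python3 go.py .5683 -.196 .1068 -1.5
python3 - <<'E'
from h import *
a=[]
for n,(x0,y0,x1,y1) in(("top",(390,150,470,230)),("side",(260,80,350,170))):
    d=grab(n);np.save(n+"2.npy",d,allow_pickle=True)
    a.append(cv2.resize(cv2.convertScaleAbs(d["pixels"][y0:y1,x0:x1],alpha=1.6),(400,400),interpolation=cv2.INTER_CUBIC))
cv2.imwrite("pics/c2.png",np.hstack(a))
E
```

```text
clock: 23.62
position: [0.5688, -0.1963, 0.1052]
ee_rot: [3.141, 0.022, 0.001]
force: [-1.3, -0.1, 6.6]
width: 0.283
gripper_force: 35.0
t 23.625 pos [ 0.5688 -0.1963  0.1052] yaw 0.78 tilt [ 0.0007 -0.0003] q7 -1.49 w 0.28284226456845085 F [-1.3 -0.1  6.6]
units [-0.011 -0.007 -0.04 ] turn units cw 0.57
```

View pics/c2.png

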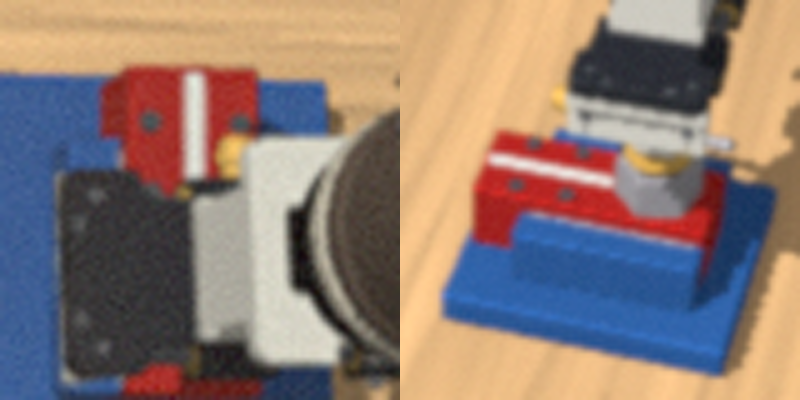

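Left (top view): the barb tip shows at crop (232,155), raised above the stripe at (195,130). Right (side view): the tip peeks out at (560,98). I project the tip to the barb's height and compare it with the stripe line.

```bash
cat > tip.py <<'E'
import sys;from h import *
for n,(x0,y0,x1,y1) in(("top",(425,165,450,192)),("side",(280,85,302,112))):
    d=np.load(n+sys.argv[1]+".npy",allow_pickle=True).item()
    u,v=np.meshgrid(np.arange(x0,x1),np.arange(y0,y1));uv=np.c_[u.ravel(),v.ravel()];H=cv2.cvtColor(d["pixels"],cv2.COLOR_BGR2HSV)[uv[:,1],uv[:,0]];P=depthpt(d,uv)
    m=(H[:,0]>12)&(H[:,0]<32)&(H[:,1]>90)&(P[:,2]>.105)&(P[:,2]<.14)
    q=onplane(d,uv[m],.126)*1000
    print(n,m.sum(),"depth med",np.median(P[m],0).round(4),"plane mean",q.mean(0).round(1),q.min(0).round(1),q.max(0).round(1))
E
python3 tip.py 2
```

```text
top 41 depth med [ 0.6224 -0.1892  0.127 ] plane mean [ 622.8 -190.   126. ] [ 614.7 -196.8  126. ] [ 630.6 -184.6  126. ]
side 16 depth med [ 0.6274 -0.1895  0.1247] plane mean [ 627.3 -190.   126. ] [ 622.8 -200.   126. ] [ 631.4 -180.5  126. ]
```

```bash
python3 -m creep '[[0,0,0.002,0.3,0.2],[0,0,0.002,0.3,0.2],[0,0,0,0,0.2],[0,0,0,0,0.2]]'
python3 go.py .5683 -.196 .1068 -1.7
```

```text
clock: 24.22
position: [0.5688, -0.1962, 0.1051]
ee_rot: [3.141, -0.044, 0.001]
force: [-0.7, -0.5, 7.0]
width: 0.283
gripper_force: 35.0
t 24.225 pos [ 0.5688 -0.1962  0.1051] yaw -1.6 tilt [ 0.0007 -0.0003] q7 -1.52 w 0.2831255641045951 F [-0.7 -0.5  7. ]
units [-0.012 -0.006 -0.042] turn units cw 0.02
```

```bash
python3 -m creep '[[0,0,-0.015,0,0.2],[0,0,0,0,0.2],[0,0,0,0,0.35],[0,0,0,0,0.5],[0,0,0,0,0.6],[0,0,0,0,0.6],[0,0,0,0,0.6]]'
python3 -m creep '[[0,0,-0.3,0,0.6],[0,0,-0.6,0,0.6],[0,0,-1,0,0.6],[0,0,-1,0,0.6],[0,0,-0.5,0,0.6],[-1,0,0,0,0.6],[-1,0,0,0,0.6],[-1,0,0,0,0.6],[-1,0,0,0,0.6],[0,0,0,0,0.6]]'
python3 - <<'E'
from h import *
a=[]
for n,(x0,y0,x1,y1) in(("top",(390,150,470,230)),("side",(260,80,350,170))):
    d=grab(n);np.save(n+"3.npy",d,allow_pickle=True)
    a.append(cv2.resize(cv2.convertScaleAbs(d["pixels"][y0:y1,x0:x1],alpha=1.6),(400,400),interpolation=cv2.INTER_CUBIC))
cv2.imwrite("pics/c3.png",np.hstack(a))
E
```

```text
clock: 25.1
position: [0.5684, -0.1962, 0.1052]
ee_rot: [-3.141, 0.042, 0.0]
force: [0.1, 0.4, 0.8]
width: 0.599
gripper_force: 0.0
clock: 26.35
position: [0.4062, -0.1921, 0.2423]
ee_rot: [3.14, -0.045, -0.0]
force: [0.3, -0.7, 0.1]
width: 0.599
gripper_force: 0.0
```

View pics/c3.png

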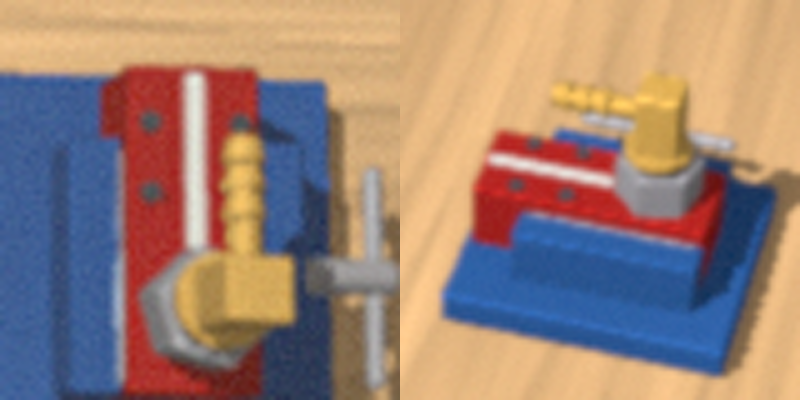

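The released elbow stands in the bushing with its barb running from about crop (245,255) to (242,140), nearly parallel to the stripe at x≈195. Now I measure the remaining angle.

Run:
```python
from h import *
for n,(x0,y0,x1,y1) in(("top",(420,165,455,225)),("side",(280,85,335,125))):
    d=np.load(n+"3.npy",allow_pickle=True).item()
    u,v=np.meshgrid(np.arange(x0,x1),np.arange(y0,y1));uv=np.c_[u.ravel(),v.ravel()];H=cv2.cvtColor(d["pixels"],cv2.COLOR_BGR2HSV)[uv[:,1],uv[:,0]];P=depthpt(d,uv)
    br=(H[:,0]>12)&(H[:,0]<32)&(H[:,1]>90)
    q=onplane(d,uv,.125)*1000
    b=br&(P[:,2]>.108)&(q[:,0]>587);l=cv2.fitLine(q[b][:,:2].astype(np.float32),cv2.DIST_HUBER,0,.01,.01).ravel()
    t=b&(q[:,0]>q[b][:,0].max()-12)
    print(n,"barb",b.sum(),l.round(3),np.degrees(np.arctan2(l[1],l[0])),"tip",q[t].mean(0).round(1),q[b].max(0).round(1))
    k=br&(P[:,2]>.135);print("block",k.sum(),cv2.minAreaRect((onplane(d,uv[k],.1395)*1000)[:,:2].astype(np.float32)),np.median(P[k],0).round(4))
    u,v=np.meshgrid(np.arange(265,440) if n=="side" else np.arange(418,436),np.arange(95,150) if n=="side" else np.arange(160,202));uv=np.c_[u.ravel(),v.ravel()];H=cv2.cvtColor(d["pixels"],cv2.COLOR_BGR2HSV)[uv[:,1],uv[:,0]];P=depthpt(d,uv)
    q=onplane(d,uv,.065)*1000
    s=(H[:,1]<70)&(H[:,2]>110)&(abs(P[:,2]-.065)<.006)&(q[:,0]>605)&(q[:,0]<662)&(abs(q[:,1]+197)<8);l=cv2.fitLine(q[s][:,:2].astype(np.float32),cv2.DIST_HUBER,0,.01,.01).ravel();print("stripe",s.sum(),l,np.degrees(np.arctan2(l[1],l[0])), "y at 629",l[3]+(629-l[2])*l[1]/l[0])
```

```text
top barb 170 [ 9.99000e-01 -3.80000e-02  6.08884e+02 -1.94343e+02] -2.1703353 tip [ 624.7 -195.2  125. ] [ 630.8 -186.1  125. ]
block 177 ((585.03515625, -193.54898071289062), (40.8394660949707, 65.15215301513672), 72.4713134765625) [ 0.5695 -0.1938  0.1396]
stripe 108 [ 9.9770439e-01 -6.7719422e-02  6.3313214e+02 -1.9656184e+02] -3.883009 y at 629 -196.28137
side barb 106 [ 9.99000e-01 -3.60000e-02  6.10029e+02 -1.95317e+02] -2.0499096 tip [ 662.1 -183.7  125. ] [ 662.1 -182.4  125. ]
block 99 ((585.2988891601562, -198.56326293945312), (136.01760864257812, 80.36917114257812), 54.48997116088867) [ 0.5676 -0.1908  0.1407]
stripe 46 [ 9.9961603e-01 -2.7709849e-02  6.3358502e+02 -1.9818172e+02] -1.5878605 y at 629 -198.05461
```

```bash
python3 -c "
from cell import sign_off;print(sign_off())"
```

```text
the job is handed in; nothing more can be done
None
```

The elbow is screwed into the bushing and released, with its barb along the white stripe to within about 1–2° by camera, and the job was handed in at about 26.5 s; I did no final picture check of the carton, controller and screwdriver, but the arm never went near them.

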